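Strip the cup rack for washing

ROBOT

A 6-joint arm with a two-finger parallel gripper is mounted at the origin on the work surface. World frame = base frame: x ahead of the robot, y to its left, z up, the work surface at z = 0. Lengths are in m, angles in rad, forces in N, time in s.
With the tool pointing down it reaches from about 0.35 to 0.95 m from the base axis. Payload 17.4 kg.
Tool frame: the origin (TCP) lies between the finger pads; the fingertips stand 11 mm ahead of it and the grasp point (between the pads) lies 8 mm behind it (r.tip_reach is the z of the fingertips in the tool frame, in m); z points along the fingers, y is the line along which they close (so a half turn about z gives the same grasp; the last joint's range is limited). The gripper opens to 93 mm and grips with 3 to 60 N. Pads are 15 mm wide; open, the fingers measure 128 mm over their backs; the gripper's body (75 mm by 188 mm) begins 65 mm behind the grasp point.
Start: joints at [1.083, 0.116, 1.442, -0, 1.584, -0.038], TCP at [0.293, 0.608, 0.23] pointing down, gripper open.
Joint ranges: [-2.83, 2.83], [-0.83, 2.19], [0.07, 2.5], [-1.14, 4.28], [0.01, 3], [-2.97, 2.97]. Speed limits (rad/s): [1.89, 1.89, 2.22, 3.14, 3.14, 3.14].

INTERFACE

Orientations are given as a unit quaternion [x, y, z, w].
In Python, from cell import r, open_jaws, close_gripper, kinematics, eyes, job, current_clock, current_joint_positions, current_joint_velocities, current_joint_efforts, current_position, current_tool_rot, current_contact_force, current_ft_torque, current_grip_width gives the robot as it stands. Calls block until the motion is done:
- r.reach(position, orientation): joint-space move of the TCP to a pose.
- r.move_l(position, ori=None, velocity=0.15): straight line of the TCP; ori=None keeps the orientation; velocity is the mean speed in m/s.
- r.move_j(angles): joint-space move.
- open_jaws() and close_gripper(): open the fingers fully, or close them until they stop; the grip force is fixed at half the most.
- r.dwell(seconds).
- kinematics.ik(position, orientation): joint angles nearest the present ones, or None.
- eyes.capture(name): name is "scene" or "top" or "wrist"; returns a dict with "frame" (480x640x3 uint8, red, green, blue), "z_map" (480x640 float32, m along the optical axis (not along the pixel's ray), 0 where there is no reading), "mtx" (3x3 intrinsics, pixels), "extrinsics" (4x4, takes a point from camera to world coordinates). Camera axes: x right, y down, z forward; pixel columns grow to the right and rows downward; lengths in m; the calibration is good to about 2 mm. A picture is of the moment at which its call begins.
A pose or a line that the arm cannot do raises r.MotionError and nothing moves.
- job.sign_off(): hands the job in, once; it reports no verdict.
Readings, each from a call of its own:
- current_clock(): time.
- current_joint_positions(): joint angles.
- current_joint_velocities(): joint speeds.
- current_joint_efforts(): joint torques, N m.
- current_position(): TCP position.
- current_tool_rot(): TCP orientation.
- current_contact_force(): force on the tool from outside, world axes, zero at the start.
- current_ft_torque(): the same for the moment, N m.
- current_grip_width(): finger opening in m.
Only numpy, scipy, OpenCV 4.12 (cv2) and the standard library are available. Lean on these libraries where they do the work, as an engineer would, in place of code of your own. Each camera call takes 0.05 s, during which the arm holds its last target. There are 200 camera calls.

TASK

Take every upright ash slat out of the cup rack for washing: slide the red guard along to its open stop, then with the forked tool (never the fingers on the bars) press each slat's spring bar sideways until the slat pops up, and put all the slats into the shallow ash tray. Finish with the tool hanging upright in its stand and the guard slid fully home, and leave the cups, the tin and the tamper where they are.

Things in the scene. Friction and masses are not known exactly. Their poses are not given: they have to be found in the camera images.
- rack: Cup rack, fixed; black base 165 x 270 x 14 mm with four aluminium sockets in a row. Origin on the dresser under the middle of the row; y along the row, x from the row to the spring bars. Socket i (0 to 3) at y = -99, -33, 33, 99 mm, x = 0, walls 60 mm high. Bearing blocks x 9 to 38 mm, 50 mm high; bar end posts x 84 to 98 mm, 45 mm high.
- slat0_c (a point): Centre of upright ash slat 0 (may be absent), 14 (its x, along rack x) x 40 (y) x 80 mm (z), in socket 0. Latched: centre 61 mm above the dresser, bar nose through its eye. Two sprung legs (3 N) reach 7 mm below it. Once the bar is pressed 8 to 10 mm they extend to 27 mm, popping it up 20 mm to stay, loose, when the bar returns; draw it straight up till the legs clear 60 mm.
- slat1_c (a point): Centre of upright ash slat 1 (may be absent), 14 (its x, along rack x) x 40 (y) x 80 mm (z), in socket 1. Latched: centre 61 mm above the dresser, bar nose through its eye. Two sprung legs (3 N) reach 7 mm below it. Once the bar is pressed 8 to 10 mm they extend to 27 mm, popping it up 20 mm to stay, loose, when the bar returns; draw it straight up till the legs clear 60 mm.
- slat2_c (a point): Centre of upright ash slat 2 (may be absent), 14 (its x, along rack x) x 40 (y) x 80 mm (z), in socket 2. Latched: centre 61 mm above the dresser, bar nose through its eye. Two sprung legs (3 N) reach 7 mm below it. Once the bar is pressed 8 to 10 mm they extend to 27 mm, popping it up 20 mm to stay, loose, when the bar returns; draw it straight up till the legs clear 60 mm.
- slat3_c (a point): Centre of upright ash slat 3 (may be absent), 14 (its x, along rack x) x 40 (y) x 80 mm (z), in socket 3. Latched: centre 61 mm above the dresser, bar nose through its eye. Two sprung legs (3 N) reach 7 mm below it. Once the bar is pressed 8 to 10 mm they extend to 27 mm, popping it up 20 mm to stay, loose, when the bar returns; draw it straight up till the legs clear 60 mm.
- neck0 (a point): Fixed point on the axis of spring bar 0, 32 mm above the dresser, in the middle of the 20 mm free gap (along the rack's x, from 38 to 58 mm) between bearing block and collar. The bare stem there is 8 mm thick; the fork goes over it from straight above. The base below is 14 mm high.
- collar0 (a point): Centre of the collar face of spring bar 0 that looks at the gap (brass disc 22 mm across, 6 mm thick, top 43 mm above the dresser). At rest 10 mm from neck0 towards the rack's +x; the bar is pressed by pushing this face towards the rack's +x, 16 mm travel, about 2 N at first to 6 N at the stop, and springs back when let go.
- neck1 (a point): Fixed point on the axis of spring bar 1, 32 mm above the dresser, in the middle of the 20 mm free gap (along the rack's x, from 38 to 58 mm) between bearing block and collar. The bare stem there is 8 mm thick; the fork goes over it from straight above. The base below is 14 mm high.
- collar1 (a point): Centre of the collar face of spring bar 1 that looks at the gap (brass disc 22 mm across, 6 mm thick, top 43 mm above the dresser). At rest 10 mm from neck1 towards the rack's +x; the bar is pressed by pushing this face towards the rack's +x, 16 mm travel, about 2 N at first to 6 N at the stop, and springs back when let go.
- neck2 (a point): Fixed point on the axis of spring bar 2, 32 mm above the dresser, in the middle of the 20 mm free gap (along the rack's x, from 38 to 58 mm) between bearing block and collar. The bare stem there is 8 mm thick; the fork goes over it from straight above. The base below is 14 mm high.
- collar2 (a point): Centre of the collar face of spring bar 2 that looks at the gap (brass disc 22 mm across, 6 mm thick, top 43 mm above the dresser). At rest 10 mm from neck2 towards the rack's +x; the bar is pressed by pushing this face towards the rack's +x, 16 mm travel, about 2 N at first to 6 N at the stop, and springs back when let go.
- neck3 (a point): Fixed point on the axis of spring bar 3, 32 mm above the dresser, in the middle of the 20 mm free gap (along the rack's x, from 38 to 58 mm) between bearing block and collar. The bare stem there is 8 mm thick; the fork goes over it from straight above. The base below is 14 mm high.
- collar3 (a point): Centre of the collar face of spring bar 3 that looks at the gap (brass disc 22 mm across, 6 mm thick, top 43 mm above the dresser). At rest 10 mm from neck3 towards the rack's +x; the bar is pressed by pushing this face towards the rack's +x, 16 mm travel, about 2 N at first to 6 N at the stop, and springs back when let go.
- guard (a joint): Red sliding guard of the rack, in m: 0 = home (its four tabs, 26 mm wide, top 61 mm above the dresser, lie over the gaps and bar the fork), 0.033 = open stop (the tabs lie midway between the bars). It slides along the rack's y, growing towards +y, with about 2 N friction, and stays where left.
- guard_knob (a point): Middle of the black knob on the guard, 85 mm above the dresser: 16 mm (rack x) x 26 mm (rack y), from 60 to 105 mm high. Moves with the guard.
- tool_grip (a point): Grip point of the forked tool (120 g), in its blue handle: 16 (tool x) x 30 mm (y), from 28 mm below to 22 mm above this point. Tool z is up. Flange 24 x 44 x 6 mm, underside 34 mm below; prong tips 86 mm below. Two prongs 5 mm thick (x), 6 mm wide, 13 mm apart along y, 25 mm over all; slot 30 mm deep.
- stand: Fixed wooden tool stand, 90 x 90 mm base, origin under its centre. The tool hangs upright in it, axes along the stand's: blade (25 mm) between two cheeks 32 mm apart along y, flange on them at 66 mm; lips 72 mm high leave the flange 3.5 mm play each way in x. Hung, tool_grip is 100 mm above the origin.
- tray: Loose shallow tray of slatted ash, outside 210 (x) x 230 (y) x 30 mm high, walls 6 mm, floor 8 mm thick, 0.6 kg; origin under its centre.
- cup1: White espresso cup, 64 mm across, 55 mm high; bystander; origin under its centre.
- cup2: White espresso cup, 64 mm across, 55 mm high; bystander; origin under its centre.
- tin: Round aluminium tin, 74 mm across, 48 mm high; bystander; origin under its centre.
- tamper: Steel tamper standing on its foot, 56 mm across, 80 mm high; bystander; origin under its centre.
Mind the look-alikes: they are no part of the job. Leave any green look-alike of the part that bears slat3_c alone.

How it is judged:
On the way, in this order (a step that is already met when the one before it is completed fails the run):
1. the guard is slid to its open stop (value of joint guard above 0.028 m), for 0.2 s.
2. every slat in the rack has been freed from its spring bar ((z of slat0_c in the frame of rack above 0.073 m or horizontal distance between slat0_c and neck0 above 0.09 m) and (z of slat1_c in the frame of rack above 0.073 m or horizontal distance between slat1_c and neck1 above 0.09 m) and (z of slat2_c in the frame of rack above 0.073 m or horizontal distance between slat2_c and neck2 above 0.09 m) and (z of slat3_c in the frame of rack above 0.073 m or horizontal distance between slat3_c and neck3 above 0.09 m)), for 0.2 s.
At the end, for the whole second after the job is handed in: Every slat present is inside the tray (centre within 95 mm in x, 105 mm in y of its middle, below 100 mm), at rest; guard within 4 mm of home; tool at rest in its stand (grip point within 10 mm sideways, 6 mm in height, tilt under 0.12 rad) (x of slat0_c in the frame of tray between -0.095 and 0.095 m and y of slat0_c in the frame of tray between -0.105 and 0.105 m and z of each of slat0_c, slat1_c, slat2_c, slat3_c in the frame of tray below 0.1 m and linear speed of each of slat0, slat1, slat2, slat3, tool below 0.02 m/s and x of slat1_c in the frame of tray between -0.095 and 0.095 m and y of slat1_c in the frame of tray between -0.105 and 0.105 m and x of slat2_c in the frame of tray between -0.095 and 0.095 m and y of slat2_c in the frame of tray between -0.105 and 0.105 m and x of slat3_c in the frame of tray between -0.095 and 0.095 m and y of slat3_c in the frame of tray between -0.105 and 0.105 m and value of joint guard below 0.004 m and x of tool_grip in the frame of stand between -0.01 and 0.01 m and y of tool_grip in the frame of stand between -0.01 and 0.01 m and z of tool_grip in the frame of stand between 0.094 and 0.106 m and angle between tool_grip's own z axis and vertical below 0.12 rad); the robot touches nothing.
It fails at once if a finger presses a spring bar (contact force between the fingers and bar0 above 1 N or contact force between the fingers and bar1 above 1 N or contact force between the fingers and bar2 above 1 N or contact force between the fingers and bar3 above 1 N).
It fails at once if a cup, the tin or the tamper is moved more than 30 mm (distance of any of cup1, cup2, tin, tamper from where it was at the start of the episode above 0.03 m).
Of slat0, slat1, slat2, slat3 only 2 to 3 are there at a start; the rules pass over those that are not, and their reading is None.
At some moment in a run one of tray may be knocked a few centimetres aside while the robot is not near it.
It also fails if it takes over 210 s, if anything falls off the work surface, if the arm or the gripper's body presses on something with over 40 N, if the wrist force passes 120 N, or if a joint passes its speed limit or range.

## Working session

There is one attempt and no reset: what is moved stays moved. The work goes in short steps, each a Python script; the robot and the scene stay as the last script left them, time stands still between calls to the robot, and variables do not carry over. Pictures are saved under pics/ and viewed, on a budget of 14 in all, crops included, one or two more only if the job needs it, and the job is handed in when it is done.

```bash
ls; mkdir -p pics; cat > h.py <<'E'
import numpy as np, cv2
from cell import *
def snap(cam,name):
    d=eyes.capture(cam); np.savez('pics/'+name+'.npz',**d)
    cv2.imwrite('pics/'+name+'.png',d['frame'][:,:,::-1]); return d
def cloud(d):
    z=d['z_map']; v,u=np.mgrid[:z.shape[0],:z.shape[1]]; K=d['mtx']
    p=np.stack([(u-K[0,2])/K[0,0]*z,(v-K[1,2])/K[1,1]*z,z],-1)
    T=d['extrinsics']; return p@T[:3,:3].T+T[:3,3]
E
python3 - <<'E'
from h import *
a=snap('top','top0'); b=snap('scene','scene0')
print(a['extrinsics'],a['mtx'],b['extrinsics'],current_clock(),current_tool_rot(),r.tip_reach)
E
```

```text
pics
[[-0.01437322 -0.99214817  0.12423939  0.51883055]
 [-0.99948871  0.01070689 -0.03012773  0.0094062 ]
 [ 0.02856095 -0.1246089  -0.99179478  0.95975124]
 [ 0.          0.          0.          1.        ]] [[456.704576     0.         328.3456309 ]
 [  0.         456.704576   239.43957158]
 [  0.           0.           1.        ]] [[-0.68769622  0.52973489 -0.4964422   1.09520551]
 [ 0.72588304  0.4895092  -0.48319204  0.47719754]
 [-0.01295066 -0.69264831 -0.7211592   0.7894491 ]
 [ 0.          0.          0.          1.        ]] 0.1 [ 2.23000272e-01  9.74818239e-01 -5.15045413e-04 -1.18938176e-04] 0.011
```

View pics/top0.png

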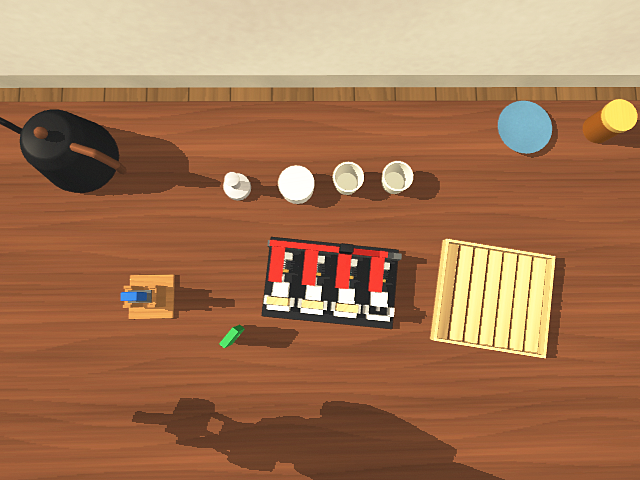

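View pics/scene0.png

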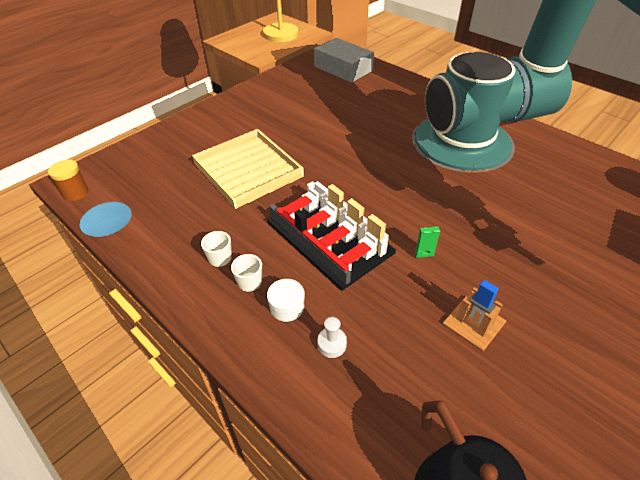

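The top view shows three slats, in the sockets at about (279,301), (313,305) and (346,309). The fourth socket, on the right, is empty. The knob is at (346,249), the tool at (136,296), the tray at (495,298), and the green look-alike slat at (232,337). Next I'll get positions from the depth map.

```bash
cat > m.py <<'E'
from h import *
def rect(P): 
    c,s,a=cv2.minAreaRect((P[:,:2]*1000).astype(np.float32)); return np.round(c,1),np.round(s,1),round(a,1)
if __name__=='__main__':
  for n in ['top0','scene0']:
    d=dict(np.load(f'pics/{n}.npz')); W=cloud(d); hsv=cv2.cvtColor(d['frame'],cv2.COLOR_RGB2HSV)
    H,S,V=[hsv[...,i].astype(int) for i in range(3)]; z=W[...,2]
    x,y=W[...,0],W[...,1]
    print(n)
    def rep(name,m,k=1):
        nl,lab,st,_=cv2.connectedComponentsWithStats(m.astype(np.uint8))
        for i in range(1,nl):
            if st[i,4]>=12:
                q=W[lab==i]; print(name,st[i,4],rect(q),'z',np.round(np.percentile(q[:,2],[5,50,95]),3),np.round(q.mean(0),4))
    on=(x>.2)&(x<.9)&(abs(y)<.7)
    rack=on&(abs(y)<.25)
    rep('red top',rack&((H<6)|(H>174))&(S>200)&(z>.04))
    rep('slat',rack&(H>12)&(H<30)&(S>60)&(S<200)&(z>.093)&(z<.109))
    rep('dark hi',rack&(V<70)&(z>.075))
    rep('sock',rack&(S<40)&(V>120)&(z>.05)&(z<.066))
    rep('blue',on&(H>105)&(H<125)&(S>150)&(z>.11))
    rep('green',on&(H>50)&(H<80)&(S>150)&(z>.01))
    rep('tray',on&(y<-.2)&(y>-.6)&(x>.25)&(x<.65)&(z>.02)&(z<.045))
    rep('stand',on&(y>.25)&(z>.01)&(z<.08)&(H<25))
E
python3 m.py
```

```text
top0
red top 1659 (array([572.5,  22.2]), array([162.9, 103.7]), 83.5) z [0.057 0.06  0.063] [0.5869 0.0229 0.0639]
red top 614 (array([567.7, -61.9]), array([ 87.1, 149.3]), 4.2) z [0.057 0.06  0.063] [ 0.5744 -0.1072  0.0631]
slat 121 (array([512.7,  81. ]), array([39.7, 14. ]), 83.5) z [0.098 0.1   0.103] [0.5123 0.0816 0.1003]
slat 122 (array([505.3,  15.3]), array([38. , 13.9]), 83.7) z [0.098 0.101 0.103] [0.5049 0.017  0.1005]
slat 121 (array([497.8, -50.7]), array([38.9, 13.8]), 83.4) z [0.098 0.101 0.103] [ 0.4976 -0.0508  0.1005]
dark hi 131 (array([566.4, -28.8]), array([ 26.1, 119.2]), 63.6) z [0.084 0.104 0.107] [ 0.6084 -0.0498  0.1083]
sock 158 (array([ 762.7, -161.3]), array([59.9, 62.3]), 88.0) z [0.051 0.054 0.057] [ 0.7612 -0.1624  0.0539]
sock 149 (array([760.9, -59.8]), array([60., 61.]), 41.7) z [0.051 0.054 0.057] [ 0.7618 -0.0615  0.0539]
sock 87 (array([528.9,  75.9]), array([24.2, 32.4]), 44.4) z [0.05  0.057 0.061] [0.5291 0.0775 0.0555]
sock 75 (array([524. ,  13.4]), array([28.6, 20.2]), 83.5) z [0.05  0.058 0.062] [0.5204 0.0137 0.0559]
sock 79 (array([5
[... 4086 characters left out ...]
4, 17.6]), 58.4) z [0.051 0.058 0.065] [0.7587 0.1798 0.0577]
blue 193 (array([526.5, 345.6]), array([29.1, 17.9]), 86.6) z [0.111 0.122 0.125] [0.5283 0.3464 0.12  ]
green 521 (array([446.8, 172.8]), array([18., 41.]), 47.1) z [0.014 0.056 0.088] [0.4503 0.1745 0.0549]
tray 1106 (array([ 512.5, -357.6]), array([238.4, 212.1]), 80.2) z [0.021 0.029 0.033] [ 0.5157 -0.3509  0.0279]
stand 919 (array([525.8, 344.7]), array([55.9, 86.6]), 12.2) z [0.011 0.05  0.074] [0.5328 0.3481 0.0472]
stand 119 (array([782.4, 396.1]), array([10.1, 17.7]), 30.6) z [0.051 0.066 0.079] [0.7832 0.3969 0.0655]
stand 13 (array([835.7, 424.1]), array([19.6,  1.2]), 11.3) z [0.021 0.023 0.026] [0.8362 0.4242 0.0234]
```

Both cameras agree within 1 mm, and the rack yaw is about -6.6°. The empty socket is 0. Next I'll open the guard, then take a close look at the stand with the wrist camera.

```bash
cat >> h.py <<'E'
from scipy.spatial.transform import Rotation as Rn
YAW=-np.arctan2(512.9-497.7,81.1+50.3)
RX=np.array([np.cos(YAW),np.sin(YAW)]); RY=np.array([-RX[1],RX[0]])
O=np.array([.5053,.0154])-.033*RY
def rk(x,y,z): return np.r_[O+x*RX+y*RY,z]
def inrack(p): q=np.asarray(p)[:2]-O; return np.array([q@RX,q@RY])
def down(a,p):
    "closing line at world angle a; of the two half turns take the nearer one"
    q0=np.array(current_joint_positions()); best=None
    for k in (0,np.pi):
        y=np.array([np.cos(a+k),np.sin(a+k),0]); z=np.array([0,0,-1.])
        o=Rn.from_matrix(np.c_[np.cross(y,z),y,z]).as_quat(); q=kinematics.ik(p,o)
        if q is not None:
            c=abs(np.array(q)-q0).max()
            if best is None or c<best[0]: best=(c,o)
    return best[1]
def st(t=''):
    print(t,'t',round(current_clock(),1),'p',np.round(current_position(),4),'F',np.round(current_contact_force(),1),'w',round(current_grip_width(),4))
E
python3 - <<'E'
from h import *
print(YAW,O)
a=YAW+np.pi/2
p=rk(.113,-.020,.20); o=down(a,p); r.reach(p,o); st()
r.move_l(rk(.113,-.020,.077),velocity=.1); close_gripper(); st('gripped')
print(inrack(current_position()))
r.move_l(rk(.113,.0125,.077),velocity=.05); r.dwell(.3); st('slid')
open_jaws(); r.move_l(rk(.113,.0125,.20)); st()
s=np.array([.526,.346,.30]); o=down(0.,s); r.reach(s,o); 
snap('top','top1'); snap('wrist','w1'); st()
E
python3 - <<'E'
import cv2,numpy as np
a=cv2.imread('pics/top1.png')[200:360,100:420];b=cv2.imread('pics/w1.png')
cv2.imwrite('pics/c1.png',np.vstack([cv2.resize(a,(640,320)),cv2.resize(b,(373,280)) if 0 else cv2.copyMakeBorder(cv2.resize(b,(373,280)),0,0,0,267,0)]))
E
```

```text
-0.11516545578437119 [ 0.50150794 -0.0173814 ]
 t 2.7 p [ 0.6115 -0.0496  0.2   ] F [ 0.2 -0.9  1.2] w 0.093
gripped t 5.1 p [ 0.6115 -0.0503  0.077 ] F [0.4 0.  0.4] w 0.0258
[ 0.11300464 -0.02004353]
slid t 6.2 p [ 0.6146 -0.0242  0.0768] F [ -7.1 -60.5  -0. ] w 0.0367
 t 8.2 p [ 0.6148 -0.018   0.1988] F [-0.4  0.4 -0.1] w 0.093
 t 9.8 p [0.5265 0.3452 0.2996] F [ 0.9 -0.3  0.8] w 0.0929
```

View pics/c1.png

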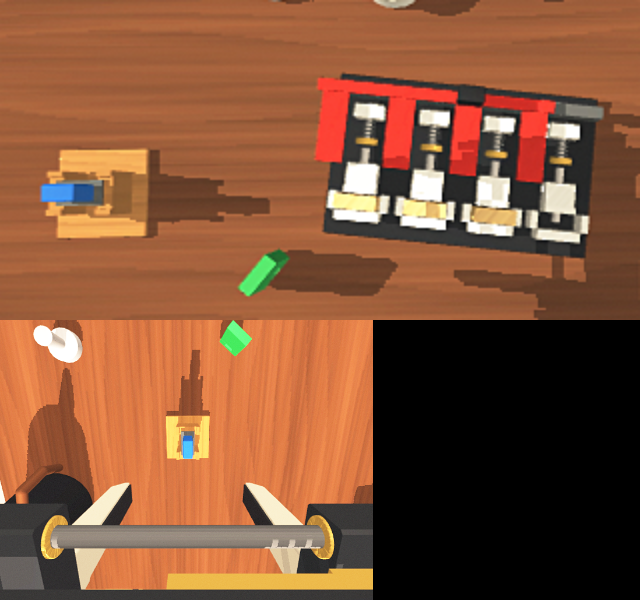

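The crop shows the tabs moved between the bars and the tool hanging in the stand. The 60 N while sliding means the guard hit something, so I'll measure how far it moved and get the stand and tool pose.

```bash
python3 - <<'E'
from h import *
from m import rect
snap('scene','scene1')
for n in ['scene0','scene1','top0','top1']:
    d=dict(np.load(f'pics/{n}.npz')); W=cloud(d); h=cv2.cvtColor(d['frame'],cv2.COLOR_RGB2HSV).astype(int)
    q=(W[...,:2]-O); x=q@RX;y=q@RY; z=W[...,2]
    red=((h[...,0]<6)|(h[...,0]>174))&(h[...,1]>190)&(z>.05)&(z<.07)&(x>.05)&(x<.085)&(abs(y)<.2)
    ys=np.sort(y[red]); g=np.flatnonzero(np.diff(ys)>.008); print(n,'tabs',[(round(a[0]*1e3,1),round(a[-1]*1e3,1)) for a in np.split(ys,g+1)])
    k=(h[...,2]<70)&(z>.098)&(z<.112)&(abs(x-.113)<.02)&(abs(y)<.06)
    print(' knob',np.round([x[k].mean(),y[k].mean(),y[k].min(),y[k].max()],4),k.sum())
d=dict(np.load('pics/w1.npz'));W=cloud(d);h=cv2.cvtColor(d['frame'],cv2.COLOR_RGB2HSV).astype(int);z=W[...,2]
loc=np.linalg.norm(W[...,:2]-[.526,.346],axis=-1)<.09
b=loc&(h[...,0]>100)&(h[...,0]<125)&(h[...,1]>120)&(z>.116)
print('blue',rect(W[b]),W[b].mean(0),b.sum())
for lo,hi in [(.06,.069),(.069,.08),(.004,.03)]:
    m=loc&(z>lo)&(z<hi)&(h[...,0]<25)&(h[...,1]>60)&~b; print(lo,m.sum(),rect(W[m]),np.median(W[m][:,2]))
E
```

```text
scene0 tabs [(np.float64(-100.9), np.float64(-73.4)), (np.float64(-34.3), np.float64(-6.9)), (np.float64(29.8), np.float64(58.2)), (np.float64(96.9), np.float64(125.2))]
 knob [ 0.1133 -0.0184 -0.033  -0.0075] 81
scene1 tabs [(np.float64(-79.9), np.float64(-51.0)), (np.float64(-14.4), np.float64(14.5)), (np.float64(52.5), np.float64(78.7)), (np.float64(117.8), np.float64(145.4))]
 knob [ 0.1134  0.0023 -0.0116  0.014 ] 92
top0 tabs [(np.float64(-99.9), np.float64(-74.0)), (np.float64(-34.0), np.float64(-8.0)), (np.float64(32.9), np.float64(57.9)), (np.float64(98.1), np.float64(124.1))]
 knob [ 0.1116 -0.0205 -0.0329 -0.008 ] 113
top1 tabs [(np.float64(-78.4), np.float64(-52.7)), (np.float64(-12.4), np.float64(13.1)), (np.float64(53.3), np.float64(79.1)), (np.float64(119.3), np.float64(144.9))]
 knob [ 0.1116  0.0009 -0.0117  0.0132] 113
blue (array([524.5, 316.5]), array([90.2, 14.9]), 89.6) [0.52506196 0.34163258 0.12361843] 132
0.06 351 (array([524.9, 346.8]), array([41.2, 59.8]), 0.5) 0.06587261236293379
0.069 344 (array([524.6, 347. ]), array([60.2, 41.6]), 89.9) 0.07199551440517152
0.004 2087 (array([524.6, 347. ]), array([90.1, 89.9]), 0.2) 0.00801849817557132
```

The guard started at +12 mm and is now at about 33 mm, the open stop, so home puts the knob at rack y = -32 mm. The stand is at (0.5246, 0.3470) with yaw near 0. Next, the tool grip.

```bash
python3 - <<'E'
from h import *
from m import rect
for n in ['w1','top0','top1','scene1']:
    d=dict(np.load(f'pics/{n}.npz'));W=cloud(d);h=cv2.cvtColor(d['frame'],cv2.COLOR_RGB2HSV).astype(int);z=W[...,2]
    b=(h[...,0]>95)&(h[...,0]<128)&(h[...,1]>90)&(z>.118)&(z<.128)&(np.linalg.norm(W[...,:2]-[.5246,.347],axis=-1)<.024)
    print(n,rect(W[b]),W[b].mean(0),b.sum())
s=np.array([.525,.347,.13]); r.move_l(s,velocity=.1)
r.move_l([.525,.347,.088],velocity=.06); close_gripper(); st('grip')
r.move_l([.525,.347,.25],velocity=.1); r.dwell(.3); st('up')
snap('scene','scene2'); snap('wrist','w2'); snap('top','top2')
E
python3 - <<'E'
import cv2,numpy as np
p='pics/'
a=cv2.imread(p+'scene2.png')[150:390,370:610];b=cv2.imread(p+'w2.png')
cv2.imwrite(p+'c2.png',np.hstack([cv2.resize(a,(400,400)),cv2.resize(b,(400,400))]))
E
```

```text
w1 (array([524.7, 346.8]), array([29.6, 14.9]), 89.6) [0.5247926  0.3462124  0.12187293] 532
top0 (array([525.1, 345. ]), array([29.5, 14.3]), 89.2) [0.52518373 0.34480389 0.12121234] 147
top1 (array([525.1, 344.4]), array([29.3, 14.3]), 89.1) [0.5251318  0.34464836 0.12120958] 145
scene1 (array([525.4, 345.3]), array([17.8, 29.3]), 1.3) [0.52647728 0.34554686 0.12230718] 137
grip t 13.7 p [0.525 0.347 0.088] F [-0.8  0.6  0.3] w 0.0159
up t 15.8 p [0.525  0.347  0.2499] F [-1.  -0.4 -1.7] w 0.0158
```

View pics/c2.png

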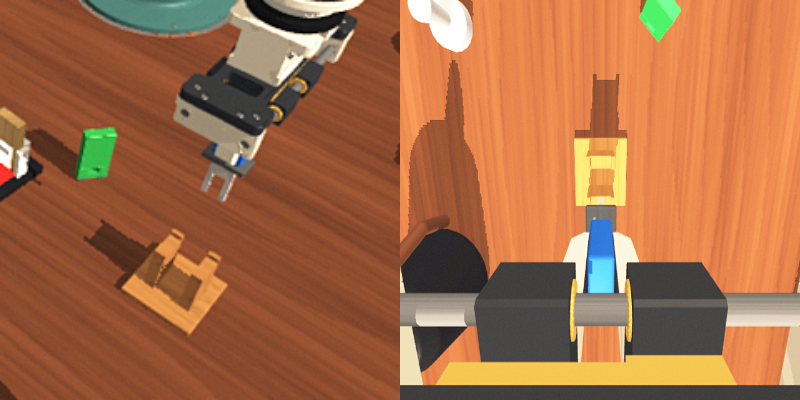

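Tool lifted and upright in the fingers, prongs at about (215,180) in the left view. I'll hover over bar 2 and check the tool-to-bar offset in the same images.

```bash
python3 - <<'E'
from h import *
p=rk(.048,.033,.25); r.reach(p,down(YAW,p)); r.move_l(rk(.048,.033,.132),velocity=.1); r.dwell(.3); st()
for c in ('scene','top','wrist'):
    d=snap(c,c+'3'); W=cloud(d); q=W[...,:2]-O; x=q@RX;y=q@RY;z=W[...,2]
    for lo,hi in [(.06,.07),(.07,.08),(.08,.093)]:
        m=(z>lo)&(z<hi)&(abs(x-.048)<.016)&(abs(y-.033)<.03)
        if m.sum()>3: print(c,lo,m.sum(),'x',np.round(np.percentile(x[m],[2,50,98])*1e3,1),'y',np.round(np.percentile(y[m],[2,50,98])*1e3,1))
    hh=cv2.cvtColor(d['frame'],cv2.COLOR_RGB2HSV).astype(int)
    m=(hh[...,0]>95)&(hh[...,0]<128)&(hh[...,1]>90)&(z>.09)&(z<.18)&(abs(x-.048)<.03)&(abs(y-.033)<.03)
    if m.sum()>3: print(c,'blue',m.sum(),np.round(np.percentile(x[m],[2,98])*1e3,1),np.round(np.percentile(y[m],[2,98])*1e3,1),z[m].max())
import cv2
a=cv2.imread('pics/scene3.png')[160:300,260:410]; cv2.imwrite('pics/c3.png',cv2.resize(a,(640,600),interpolation=cv2.INTER_CUBIC))
E
```

```text
t 19.8 p [0.5531 0.0099 0.1323] F [ 0.2 -0.5 -0.4] w 0.0159
scene 0.06 103 x [37.5 49.8 63.8] y [ 3.7 43.1 62.7]
scene 0.07 28 x [44.4 48.6 51.2] y [21.4 40.7 47.7]
scene 0.08 30 x [44.8 49.1 50.3] y [22.9 36.7 46. ]
scene blue 158 [38.9 56.2] [32.7 49.5] 0.17129553983497714
wrist 0.06 614 x [36.2 49.  63.7] y [47.2 58.5 62.9]
wrist 0.07 35 x [45.1 47.5 49.3] y [47.  47.2 47.6]
wrist blue 3607 [39.2 54.6] [32.4 50.1] 0.16805609508228087
```

View pics/c3.png

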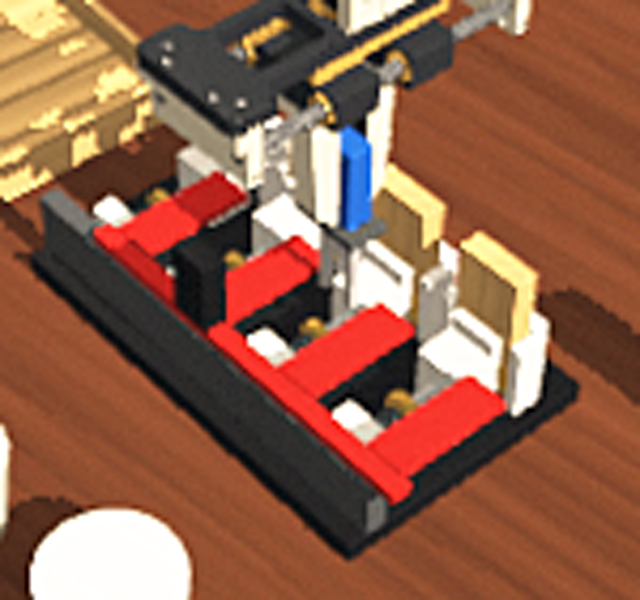

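Two cameras put the blade at y ≈ 34.6 mm in rack coordinates where I intended 33, while the stand view suggested a shift the other way. I'll check the slat and bar positions in these same images.

```bash
python3 - <<'E'
from h import *
print(current_joint_positions(), Rn.from_quat(current_tool_rot()).as_matrix()[:,1])
for c in ('scene3','wrist3','top3','scene2','top2','scene0','top0','w2'):
    d=dict(np.load(f'pics/{c}.npz')); W=cloud(d); q=W[...,:2]-O; x=q@RX;y=q@RY;z=W[...,2]
    h=cv2.cvtColor(d['frame'],cv2.COLOR_RGB2HSV).astype(int); H,S,V=h[...,0],h[...,1],h[...,2]
    f=lambda m:(int(m.sum()),np.round(np.percentile(x[m],[2,98])*1e3,1),np.round(np.percentile(y[m],[2,98])*1e3,1)) if m.sum()>5 else None
    print(c)
    for yy in (-.033,.033,.099):
        print('  slat',f((H>10)&(H<32)&(S>50)&(z>.095)&(z<.107)&(abs(x)<.015)&(abs(y-yy)<.03)),
         'block',f((S<50)&(V>110)&(z>.046)&(z<.055)&(x>.006)&(x<.042)&(abs(y-yy)<.03)),
         'post',f((S<60)&(V>110)&(z>.04)&(z<.049)&(x>.08)&(x<.102)&(abs(y-yy)<.03)),
         'collar',f((H>12)&(H<30)&(S>110)&(z>.034)&(z<.047)&(x>.05)&(x<.07)&(abs(y-yy)<.016)))
    m=(W[...,1]>.30)&(W[...,1]<.39)&(abs(W[...,0]-.525)<.04)&(z>.068)&(z<.076)
    print('  stand lips',m.sum(),np.round(np.percentile(W[m],[1,99],axis=0)*1e3,1).tolist() if m.sum()>5 else '')
    m=(W[...,1]>.30)&(W[...,1]<.39)&(abs(W[...,0]-.525)<.05)&(z>.18)&(z<.205)
    print('  prongs',m.sum(),np.round(np.percentile(W[m],[1,99],axis=0)*1e3,1).tolist() if m.sum()>5 else '')
E
```

```text
[-2.82541925e-02 -1.07331114e-01  1.82492708e+00 -3.84129575e-05
  1.42393886e+00  8.69321739e-02] [ 9.93374026e-01 -1.14926238e-01  6.09089878e-05]
scene3
  slat None block (96, array([ 8.6, 38.9]), array([-58.5, -18.1])) post None collar (12, array([58.5, 63.9]), array([-42.3, -30. ]))
  slat (107, array([-7.7,  8. ]), array([16.6, 53. ])) block (98, array([ 7.3, 37.4]), array([16.2, 59.9])) post (43, array([82.7, 95.9]), array([18.3, 40.1])) collar (19, array([57.2, 63.8]), array([22.6, 36.7]))
  slat (127, array([-7.5,  7.7]), array([ 79.8, 118.4])) block (143, array([ 6.8, 37.8]), array([ 72.1, 123. ])) post (48, array([82.4, 96. ]), array([ 83.8, 106.9])) collar (25, array([53.3, 64.6]), array([ 89.7, 102.9]))
  stand lips 161 [[503.4, 315.5, 68.0], [547.1, 374.9, 75.4]]
  prongs 0 
wrist3
  slat None block None post None collar None
  slat (1971, array([-7. ,  6.4]), array([15.5, 53.9])) block (1221, array([11.5, 34.9]), array([19.9, 49.1])) post (828, array([83.4, 96.6]), array([20.5, 48.9])) collar (129, array([57.3, 62.8]), array([36.6, 44.7]))
  slat (2516, array([-7.2,  6
[... 2834 characters left out ...]
 array([14.8, 36.4]), array([19.2, 47.2])) post (49, array([84.2, 97.1]), array([18.5, 31.5])) collar (14, array([57.9, 63.3]), array([23.6, 31.9]))
  slat (162, array([-6.8,  6.6]), array([ 79.9, 117.6])) block (163, array([14.6, 36.3]), array([ 84.8, 113.1])) post (50, array([83.8, 97.1]), array([84.9, 98.2])) collar (18, array([57.7, 63.7]), array([89.3, 98.4]))
  stand lips 230 [[504.8, 315.8, 68.5], [545.8, 374.8, 75.1]]
  prongs 0 
w2
  slat None block None post None collar None
  slat None block None post None collar None
  slat None block None post None collar None
  stand lips 307 [[503.7, 317.1, 68.1], [545.2, 371.1, 73.9]]
  prongs 61 [[521.8, 334.1, 180.2], [526.1, 334.9, 196.7]]
```

The wrist made a half turn between the stand and the rack, which explains the sign change. The tool sits about 1.4 mm towards +y of the TCP. I'll correct for that and press bar 2 with force checks.

```bash
cat >> h.py <<'E'
DY=.0014
def slatz(name):
    d=snap('scene',name); W=cloud(d); q=W[...,:2]-O; x=q@RX;y=q@RY;z=W[...,2]
    h=cv2.cvtColor(d['frame'],cv2.COLOR_RGB2HSV).astype(int)
    s=(h[...,0]>10)&(h[...,0]<32)&(h[...,1]>50)&(abs(x)<.015)&(z>.07)&(z<.14)
    print('slat tops',[round(float(np.percentile(z[m],95)),3) if (m:=s&(abs(y-yy)<.022)).sum()>8 else None for yy in (-.033,.033,.099)])
def press(y):
    v=.05
    r.move_l(rk(.048,y-DY,.16)); 
    for z in (.115,.106,.095):
        r.move_l(rk(.048,y-DY,z),velocity=v); f=np.array(current_contact_force())
        if abs(f[2])>6: st('BLOCKED'); r.move_l(rk(.048,y-DY,.16)); return False
    st('down'); r.move_l(rk(.0675,y-DY,.095),velocity=.03); r.dwell(.4); st('pressed')
    r.move_l(rk(.048,y-DY,.095),velocity=.05); st('back'); r.move_l(rk(.048,y-DY,.16),velocity=.08); return True
E
python3 - <<'E'
from h import *
print(press(.033)); slatz('scene4')
E
```

```text
down t 22.1 p [0.5526 0.0085 0.0946] F [ 0.2  0.9 -1.6] w 0.016
pressed t 23.2 p [0.5721 0.0063 0.0949] F [-4.2 -0.3  0.3] w 0.0157
back t 23.8 p [0.553  0.0085 0.0954] F [-0.5 -0.3 -2.4] w 0.0154
True
slat tops [None, 0.123, 0.104]
```

Slat 2 popped up 20 mm, and the force was normal at 4 N. On to bars 3 and 1.

```bash
python3 - <<'E'
from h import *
print(press(.099)); print(press(-.033))
p=rk(.048,-.033,.25); r.move_l(p); q=np.array([.5246,.347,.25])
r.reach(q,down(0.,q)); r.dwell(.3); st()
slatz('scene5'); snap('wrist','w5'); d=snap('top','top5')
print('closing',Rn.from_quat(current_tool_rot()).as_matrix()[:,1])
for n in ('scene5','w5','top5'):
    W=cloud(dict(np.load(f'pics/{n}.npz'))); z=W[...,2]
    m=(W[...,1]>.31)&(W[...,1]<.38)&(abs(W[...,0]-.525)<.03)&(z>.172)&(z<.205)
    if m.sum()>4: print(n,m.sum(),np.round(np.percentile(W[m],[1,99],axis=0)*1e3,1).tolist())
    lo=m&(z<.185)
    if lo.sum()>4: print('  tips',np.round(np.percentile(W[lo],[1,99],axis=0)*1e3,1).tolist())
a=cv2.imread('pics/scene5.png')[120:360,260:580]; cv2.imwrite('pics/c5.png',cv2.resize(a,(800,600),interpolation=cv2.INTER_CUBIC))
E
```

```text
down t 27.1 p [0.5602 0.074  0.0945] F [-0.2 -1.  -0.9] w 0.0155
pressed t 28.3 p [0.5797 0.0718 0.0949] F [-4.8  0.3 -0.9] w 0.016
back t 28.9 p [0.5606 0.0741 0.0953] F [ 1.  -0.7 -1.9] w 0.0159
True
down t 32.6 p [ 0.545  -0.057   0.0945] F [ 0.   1.1 -0.5] w 0.0161
pressed t 33.8 p [ 0.5645 -0.0593  0.0949] F [-4.3  1.2  0.3] w 0.0159
back t 34.4 p [ 0.5454 -0.0571  0.0954] F [ 0.5 -0.1 -1.8] w 0.0158
True
 t 37.9 p [0.5249 0.3465 0.2501] F [-0.3  0.9 -1.9] w 0.0161
slat tops [0.123, 0.123, 0.123]
closing [ 9.99999961e-01 -2.76819125e-04  3.81726164e-05]
scene5 105 [[521.4, 334.1, 176.5], [527.8, 359.3, 204.0]]
  tips [[521.3, 334.4, 174.4], [527.9, 359.1, 184.7]]
w5 71 [[521.9, 360.6, 176.6], [526.3, 361.2, 196.6]]
  tips [[521.9, 360.6, 176.5], [526.3, 361.3, 184.9]]
top5 23 [[523.2, 334.5, 176.0], [526.6, 336.1, 204.3]]
  tips [[523.2, 334.7, 175.6], [526.6, 336.1, 182.8]]
```

View pics/c5.png

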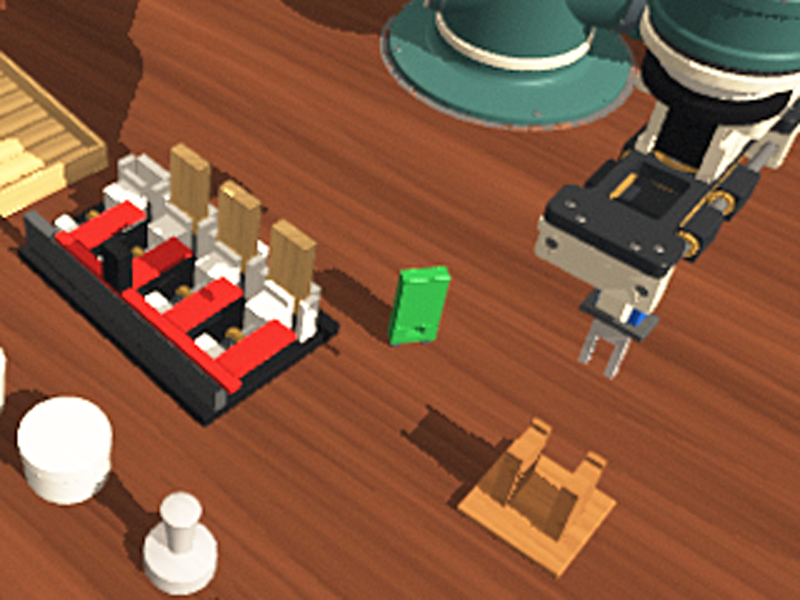

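All three slats are up, with tops at 0.123 m. Hanging the tool now, with TCP y = 0.3441 to correct for the offset.

```bash
python3 - <<'E'
from h import *
ok=True
for z in (.17,.14,.11,.095,.0885):
    r.move_l([.525,.3441,z],velocity=.06); f=current_contact_force(); st(z)
    if abs(f[2])>8 or np.hypot(f[0],f[1])>8: print('STOP'); ok=False; break
if ok:
    r.dwell(.3); open_jaws(); r.dwell(.2); r.move_l([.525,.3441,.25]); 
    p=rk(0,.099,.25); r.reach(p,down(YAW,p)); st()
    for n in ('top','scene'):
        d=snap(n,n+'6'); W=cloud(d);h=cv2.cvtColor(d['frame'],cv2.COLOR_RGB2HSV).astype(int);z=W[...,2]
        b=(h[...,0]>95)&(h[...,0]<128)&(h[...,1]>90)&(z>.116)&(z<.13)&(np.linalg.norm(W[...,:2]-[.5246,.346],axis=-1)<.026)
        from m import rect; print(rect(W[b]),np.percentile(z[b],[5,50,95]))
        m=(W[...,1]<-.2)&(W[...,1]>-.6)&(W[...,0]>.3)&(W[...,0]<.7)&(z>.024)&(z<.036); print('tray',rect(W[m]),m.sum())
E
```

```text
0.17 t 39.5 p [0.5251 0.3442 0.1705] F [-0.7  0.1 -1.4] w 0.0158
0.14 t 40.1 p [0.525  0.3441 0.14  ] F [ 0.   0.1 -0.7] w 0.0161
0.11 t 40.8 p [0.525  0.3441 0.11  ] F [ 1.5  0.1 -1.7] w 0.0159
0.095 t 41.2 p [0.5248 0.344  0.0945] F [-0.6 -0.7 -0.2] w 0.0157
0.0885 t 41.5 p [0.525  0.3441 0.0883] F [ 0.1 -0.2 -0.7] w 0.016
 t 45.5 p [0.5131 0.0817 0.2499] F [-0.1  0.2  0.3] w 0.0925
(array([525.1, 345.1]), array([30.4, 14.4]), 89.2) [0.11844248 0.12117016 0.12382585]
tray (array([ 542.9, -330.2]), array([231.5, 210.7]), 80.1) 1402
(array([525.1, 344.5]), array([18.1, 29.3]), 2.1) [0.11734225 0.12248202 0.12434844]
tray (array([ 541. , -330.8]), array([237.4, 213.8]), 80.3) 890
```

The tool is hung: centre (0.525, 0.345), top at 0.121 m. The tray has been knocked to about (0.542, -0.330). Next, slat 3.

```bash
cat >> h.py <<'E'
from m import rect
def tray(name):
    d=snap('top',name); W=cloud(d); z=W[...,2]
    m=((W[...,1]<-.17)&(W[...,1]>-.62)&(W[...,0]>.3)&(W[...,0]<.75)&(z>.024)&(z<.034)).astype(np.uint8)
    nl,lab,stt,_=cv2.connectedComponentsWithStats(cv2.dilate(m,np.ones((5,5)))); k=1+np.argmax(stt[1:,4])
    c,s,a=rect(W[(lab==k)&(m>0)]); print('tray',c,s,a)
    if s[0]<s[1]: a-=90; s=s[::-1]
    assert abs(s[0]-231)<8 and abs(s[1]-210)<8
    return c/1000,np.deg2rad(a-90)
def fetch(y,ty,name):
    p=rk(0,y,.25); r.reach(p,down(YAW,p)); c,a=tray(name)
    r.move_l(rk(0,y,.095),velocity=.12); close_gripper(); st('grip')
    r.move_l(rk(0,y,.24),velocity=.12); st('lifted')
    if not .012<current_grip_width()<.017: print('LOST'); return
    yy=np.array([-np.sin(a),np.cos(a)]); q=np.r_[c+ty*yy,.24]
    r.reach(q,down(a,q)); r.move_l(np.r_[q[:2],.12],velocity=.12); r.move_l(np.r_[q[:2],.0925],velocity=.05); st('at tray')
    open_jaws(); r.move_l(q,velocity=.12); st('done')
E
python3 - <<'E'
from h import *
fetch(.099,-.065,'top7')
snap('scene','scene7')
E
```

```text
tray [ 542.6 -330. ] [231.6 210. ] 80.2
grip t 48.5 p [0.5129 0.081  0.095 ] F [ 0.   0.5 -0.1] w 0.0137
lifted t 49.9 p [0.5127 0.0809 0.2391] F [ 0.   0.1 -0.6] w 0.014
at tray t 53.5 p [ 0.5316 -0.3941  0.0926] F [ 0.4  1.  -0.5] w 0.0142
done t 56.2 p [ 0.5314 -0.3939  0.239 ] F [-0.9 -0.5 -0.7] w 0.0929
```

View pics/scene7.png

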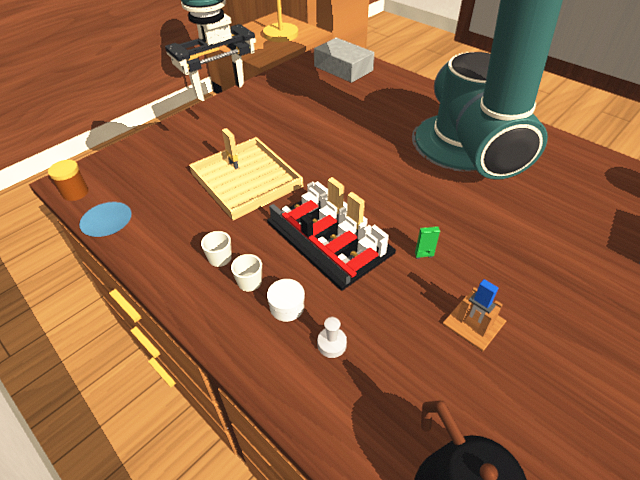

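Slat 3 stands on its legs in the tray at about (230,148). I'll fetch the other two, then close the guard.

```bash
python3 - <<'E'
from h import *
fetch(.033,.0,'top8'); fetch(-.033,.065,'top9')
p=rk(.113,.001,.22); r.reach(p,down(YAW+np.pi/2,p)); r.move_l(rk(.113,.001,.077),velocity=.12); close_gripper(); st('knob')
print(inrack(current_position()))
r.move_l(rk(.113,-.0322,.077),velocity=.05); r.dwell(.3); st('home'); print(inrack(current_position()))
open_jaws(); r.move_l(rk(.113,-.0322,.25)); 
p=np.array([.35,.25,.35]); r.reach(p,down(0,p)); r.dwell(.5); st()
tray('top10'); snap('scene','scene10')
for n in ['scene10','top10']:
    d=dict(np.load(f'pics/{n}.npz')); W=cloud(d); h=cv2.cvtColor(d['frame'],cv2.COLOR_RGB2HSV).astype(int)
    q=(W[...,:2]-O); x=q@RX;y=q@RY; z=W[...,2]
    red=((h[...,0]<6)|(h[...,0]>174))&(h[...,1]>190)&(z>.05)&(z<.07)&(x>.05)&(x<.085)&(abs(y)<.2)
    ys=np.sort(y[red]); g=np.flatnonzero(np.diff(ys)>.008); print(n,'tab centres',[round((a[0]+a[-1])*500,1) for a in np.split(ys,g+1)])
    b=(h[...,0]>95)&(h[...,0]<128)&(h[...,1]>90)&(z>.116)&(z<.13)&(np.linalg.norm(W[...,:2]-[.5246,.346],axis=-1)<.026)
    print(rect(W[b]),np.percentile(z[b],[5,50,95]))
E
```

```text
tray [ 542.6 -330.2] [231.6 210.1] 80.1
grip t 60.4 p [0.5053 0.0154 0.095 ] F [-0.2  0.3 -0. ] w 0.0137
lifted t 61.8 p [0.5051 0.0154 0.2391] F [ 0.1  0.8 -0.1] w 0.0139
at tray t 64.9 p [ 0.5427 -0.3302  0.0926] F [-0.4 -0.4 -1.5] w 0.0138
done t 67.6 p [ 0.5424 -0.3301  0.239 ] F [ 0.2 -0.1 -0.1] w 0.093
tray [ 598.1 -339.2] [230.9  98.3] 80.3Traceback (most recent call last):
  File "<stdin>", line 2, in <module>
  File "h.py", line 52, in fetch
    p=rk(0,y,.25); r.reach(p,down(YAW,p)); c,a=tray(name)
                                               ~~~~^^^^^^
  File "h.py", line 49, in tray
    assert abs(s[0]-231)<8 and abs(s[1]-210)<8
           ^^^^^^^^^^^^^^^^^^^^^^^^^^^^^^^^^^^
AssertionError
```

The standing slats split the rim mask into pieces. I'll merge all the large components and carry on.

```bash
sed -i 's/k=1+np.argmax(stt\[1:,4\])/k=1+np.flatnonzero(stt[1:,4]>150)/; s/(lab==k)&(m>0)/np.isin(lab,k)\&(m>0)/' h.py
python3 - <<'E'
from h import *
print(tray('top9b'))
d=dict(np.load('pics/top9b.npz'))
cv2.imwrite('pics/c9.png',cv2.resize(d['frame'][200:380,240:600,::-1],(720,360)))
E
```

```text
tray [ 542.6 -330.2] [231.8 210.4] 80.2
(array([ 0.5426, -0.3302]), np.float64(-0.17104226669544426))
```

View pics/c9.png

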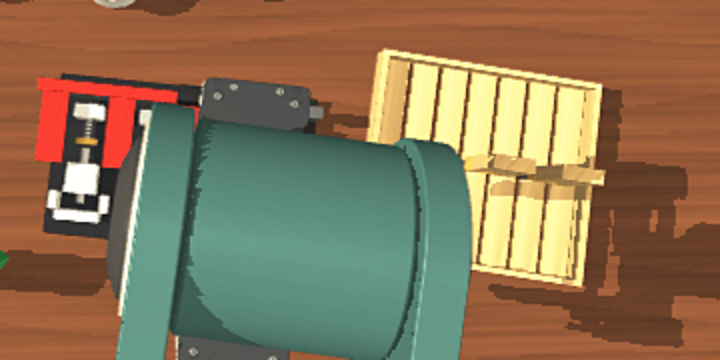

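The tray hasn't moved since, and two slats stand in it at about (515,163) and (565,172).

```bash
python3 - <<'E'
from h import *
fetch(-.033,.065,'top9')
p=rk(.113,.001,.22); r.reach(p,down(YAW+np.pi/2,p)); r.move_l(rk(.113,.001,.077),velocity=.12); close_gripper(); st('knob')
print(inrack(current_position()))
r.move_l(rk(.113,-.0322,.077),velocity=.05); r.dwell(.3); st('home'); print(inrack(current_position()))
open_jaws(); r.move_l(rk(.113,-.0322,.25)); 
p=np.array([.35,.25,.35]); r.reach(p,down(0,p)); r.dwell(.5); st()
tray('top10'); snap('scene','scene10')
for n in ['scene10','top10']:
    d=dict(np.load(f'pics/{n}.npz')); W=cloud(d); h=cv2.cvtColor(d['frame'],cv2.COLOR_RGB2HSV).astype(int)
    q=(W[...,:2]-O); x=q@RX;y=q@RY; z=W[...,2]
    red=((h[...,0]<6)|(h[...,0]>174))&(h[...,1]>190)&(z>.05)&(z<.07)&(x>.05)&(x<.085)&(abs(y)<.2)
    ys=np.sort(y[red]); g=np.flatnonzero(np.diff(ys)>.008); print(n,'tab centres',[round((a[0]+a[-1])*500,1) for a in np.split(ys,g+1)])
    b=(h[...,0]>95)&(h[...,0]<128)&(h[...,1]>90)&(z>.116)&(z<.13)&(np.linalg.norm(W[...,:2]-[.5246,.346],axis=-1)<.026)
    print(rect(W[b]),np.percentile(z[b],[5,50,95]))
E
```

```text
tray [ 542.9 -330. ] [231.9 210.5] 80.1
grip t 71.8 p [ 0.4977 -0.0502  0.095 ] F [ 0.1 -0.   0.9] w 0.0137
lifted t 73.1 p [ 0.4975 -0.0501  0.2391] F [ 0.8 -1.  -0.4] w 0.0135
at tray t 75.9 p [ 0.5541 -0.266   0.0926] F [-0.4  0.5 -0.5] w 0.0137
done t 78.6 p [ 0.5539 -0.2659  0.2391] F [-0.2 -0.1  0.2] w 0.0929
knob t 82.1 p [ 0.6138 -0.03    0.077 ] F [-0.5 -6.5  1. ] w 0.0259
[0.11301249 0.00036576]
home t 83.2 p [ 0.6101 -0.0625  0.077 ] F [ 1.6 -2.4 -0.3] w 0.0258
[ 0.11301642 -0.03232937]
 t 87.7 p [0.3501 0.25   0.35  ] F [ 0.4 -0.1  0. ] w 0.0931
tray [ 542.8 -330. ] [232.3 210.4] 80.2
scene10 tab centres [np.float64(-98.0), np.float64(-33.5), np.float64(33.3), np.float64(99.0)]
(array([524.7, 344.8]), array([29.2, 17.2]), 89.0) [0.11743873 0.12202079 0.12436017]
top10 tab centres [np.float64(-98.3), np.float64(-32.4), np.float64(33.6), np.float64(99.6)]
(array([525.1, 344.4]), array([29.5, 14.4]), 89.1) [0.1177752  0.12130359 0.1240104 ]
```

View pics/scene10.png

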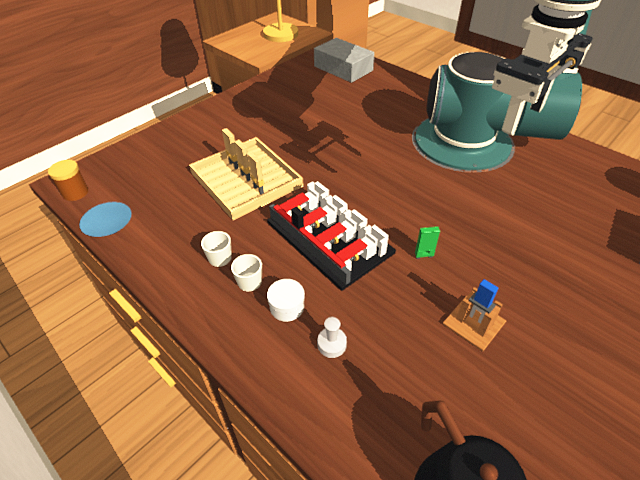

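View pics/top10.png

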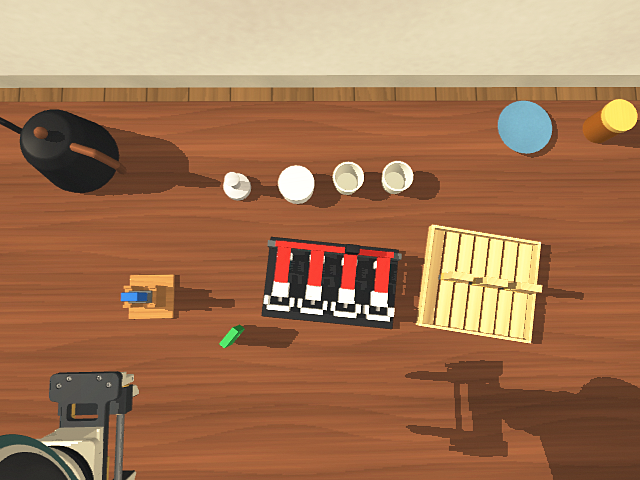

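The scene view shows three slats standing in the tray at about (240,155), empty sockets and the tool in its stand at (487,300). The top view shows the tabs over the bars and the cups, tin, tamper and green slat where they were. Handing in.

```bash
python3 -c "
from h import *
job.sign_off(); st()"
```

```text
the job is handed in; nothing more can be done
the job is handed in; nothing more can be done
```

I finished the job and handed it in at about 88 s of the 210 s limit. The hand-in gives no verdict.

I slid the guard open, popped slats 1, 2 and 3 with the fork, and hung the tool back up. I then stood the three slats in the tray and slid the guard home. Socket 0 was empty at the start.

**Last checks, from the top and scene cameras:**
- **Guard:** the tab centres were within about 1 mm of home.
- **Tool:** the handle was at (0.525, 0.3445) with its top at about 0.122 m, as hung. That is about 1 mm from the stand centre as those two cameras see it.
- **Slats:** all three stand upright on their legs along the tray's middle line. Their centres should be at about 75 mm, under the 100 mm limit; I did not measure that separately.
- **Bystanders:** the cups, tin, tamper and green look-alike looked unmoved in the pictures. I did not measure them.

**What went differently or disagreed:**
- **Guard:** it started about 12 mm open rather than home, so my first slide ran onto the open stop with about 60 N at the wrist, under the 120 N limit.
- **Tray:** it was knocked about 40 mm aside early on, so I measured it again before each placing.
- **Tray check:** one measurement failed because the standing slats split the rim outline. I fixed that and repeated it.
- **Cameras:** the wrist camera disagreed with the other two by 1 to 2 mm on the rack and the stand.

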